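Clamp a sample jar in the ratchet holder

ROBOT

A 6-joint arm with a two-finger parallel gripper is mounted at the origin on a cart in front of the work surface, level with it; the furniture and walls round the work are solid. World frame = base frame: x ahead of the robot, y to its left, z up, the work surface at z = 0. Lengths are in m, angles in rad, forces in N, time in s.
With the tool pointing down it reaches from about 0.225 to 0.875 m from the base axis. Payload 3.4 kg.
Tool frame: the origin (TCP) lies at the very end of the fingers, on their centre line; the grasp point (between the pads) lies 19 mm behind it; z points along the fingers, y is the line along which they close (so a half turn about z gives the same grasp; the last joint's range is limited). The gripper opens to 85 mm and grips with 20 to 120 N. Pads are 22 mm wide; open, the fingers measure 114 mm over their backs; the gripper's body (76 mm by 85 mm) begins 54 mm behind the grasp point. The pads swing forward as they close: fully open they stand 13 mm farther back than shut.
Start: joints at [-1.41, 0.276, 1.505, -0, 1.361, -0.121], TCP at [0.16, -0.552, 0.231] pointing down, gripper open.
Joint ranges: [-2.89, 2.89], [-0.75, 2.08], [0.22, 2.7], [-1.18, 4.32], [0.11, 2.71], [-2.7, 2.7]. Speed limits (rad/s): [2.57, 2.57, 3.14, 3.14, 3.14, 3.14].

INTERFACE

Orientations are given as a unit quaternion [w, x, y, z].
In Python, from rig import manip, get_image, camera_info gives the robot as it stands. The module is installed in compiled form; this text tells all that it offers.
- The arm moves only by the shell command python3 -m crank 'ROWS' [FORCE]. ROWS is a JSON object of lists of equal length, an entry for each row: "translation": the shift along the tool's x, y, z in mm, a list of three; "roll": the turn about the tool's z in rad; "fingers": the opening, from 0 (shut) to 1 (fully open). A call has 1 to 8 rows; each row shifts and turns the commanded pose from where the row before left it, along the tool's axes as they then stand; what a row does not reach is not made up. A row lasts 1/10 s, in which the tool goes at most 50 mm and 8.59 degrees, less where a joint would pass 70% of its speed; a pose out of reach is approached as far as the arm can. A call is refused whole if a number of a shift passes 50 or a number of a turn 0.15, either way. A call with a gripper value outside its range is refused whole. The fingers move at their own pace and stop on an object; FORCE is the grip in N (left out, the last holds). Time passes only in rows, so rows that do not move let the fingers close. It gives the time, the measured TCP pose, the force, the opening and the grip force at its end, in the units of the state.
- manip.get_state(): the state, without advancing time (a new reading comes with each control period).
- get_image(name): name is "side" or "top"; returns the picture (400x640x3 uint8, blue, green, red); there is no depth.
- camera_info(name): a dict with "mtx" (3x3 intrinsics, pixels), "rvec" (rotation vector, rad) and "tvec" (3), from world to camera coordinates, as OpenCV has them. Camera axes: x right, y down, z forward; pixel columns grow to the right and rows downward; lengths in m; the calibration is good to about 2 mm. A picture is of the moment at which its call begins. camera_info takes no time and is no camera call.
- manip.sign_off(): hands the job in; it is judged then, once.
The state is a dict: "clock": time; "qpos": joint angles; "qd": joint speeds; "effort": joint torques, N m; "position": TCP position; "ee_rot": TCP orientation; "contact_force": force on the tool from outside, world axes, zero at the start; "moment": the same for the moment, N m; "width": finger opening in m; "gripper_force": force on a finger pad.
Only numpy, scipy, OpenCV 4.12 (cv2) and the standard library are available. Lean on these libraries where they do the work, as an engineer would, in place of code of your own. Each camera call takes 0.05 s, during which the arm holds its last target. There are 200 camera calls.

TASK

Stand the red-lidded sample jar upright on the bed of the ratchet clamp, between its V block and its jaw, then turn the red knob clockwise until the jaw has pushed the jar home and starts to press it against the V block; from there go on for two more clicks of the ratchet and no further, and let go so that the pawl holds it. It must be firmly held but never over-tightened, and everything else on the table stays where it is.

Things in the scene. Friction and masses are not known exactly. Their poses are not given: they have to be found in the camera images.
- jar_center (a point): centre (half-way up) of the loose sample jar: clear round jar with a red screw lid, 42 mm across and 55 mm tall, about 100 g, standing on the table; its centre is 28 mm above its underside; z axis up
- bed (a point): fixed point on the top face (10 mm above the table) of the grey base plate (100 x 270 mm) of the fixed ratchet clamp; +y here is the clamping direction and the plate's long axis. A jaw (50 mm wide, top 32 mm above the table) slides toward +y, driven by the knob, and the V block stands at the +y end. Knob axis 160 mm toward -y. The jar goes between jaw and V block, where there are 12 to 30 mm to spare
- anvil: fixed aluminium V block (56 mm wide, top 32 mm above the table) at the +y end of the base plate, at a slightly different place on it each time; axes parallel to those of bed. The V opens toward -y; a jar seated in it has its axis at x = 0, y = -21 mm of this frame. The origin lies on the base plate's top face
- knob (a point): point to grip on the axis of the red hexagonal knob, 54 mm above the table; 36 mm across flats, 34 to 70 mm above the table, over a ratchet wheel 67 mm across (top at 28 mm). Axes turn with the knob, z up; one pair of flats faces +x and -x of this frame, the others every 60 degrees. Clockwise from above winds the jaw toward the V block by about 3.9 mm a tooth. It can be let go and gripped again
- pawl_pivot (a point): fixed pivot of the sprung brass pawl beside the ratchet wheel. 24 teeth, 15 degrees each. A released knob rests on a tooth (weak return spring); from there the next click comes after 15 degrees, and let go past it the knob falls back onto that tooth; it cannot go back further. Free winding takes 0.07 to 0.11 N m; once the jaw's spring (1.8 N/mm) presses the seated jar, each click adds 6 to 7 N and about 0.09 N m
- tape: loose roll of beige tape lying flat, 70 mm across, 19 mm high, origin at the centre of its underside; leave it alone
- cal_weight: loose brass calibration weight, 22 mm across, 38 mm tall, origin at the centre of its underside; leave it alone
- dropper_bottle: loose amber dropper bottle, 31 mm across, 96 mm tall, origin at the centre of its underside; leave it alone

How it is judged:
On the way, in this order (a step that is already met when the one before it is completed fails the run):
1. the jar stands upright on the clamp's bed in front of the V block, let go, and not yet pressed (y of jar_center in the frame of anvil between -0.05 and -0.015 m and x of jar_center in the frame of anvil between -0.015 and 0.015 m and z of jar_center in the frame of anvil below 0.032 m and angle between jar_center's own z axis and vertical below 0.1 rad and contact force between jar and the fingers below 0.1 N and contact force between anvil and jar below 1.5 N), for 0.2 s.
2. the jar is pressed against the V block (contact force between anvil and jar above 1.5 N), for 0.2 s.
At the end, for the whole second after the job is handed in: the jar stands upright (within 0.1 rad) on the clamp's bed, seated in the V block (within 4 mm), at rest, and pressed against it with 4.6 to 15 N, as two clicks past first firm contact give (contact force between anvil and jar between 4.6 and 15 N and y of jar_center in the frame of anvil between -0.024 and -0.017 m and x of jar_center in the frame of anvil between -0.004 and 0.004 m and z of jar_center in the frame of anvil below 0.032 m and angle between jar_center's own z axis and vertical below 0.1 rad and linear speed of jar below 0.01 m/s); the robot touches nothing.
It fails at once if the jar is over-tightened: pressed on the V block with more than 19 N (contact force between anvil and jar above 19 N).
It fails at once if a bystander is moved by more than 30 mm (distance of any of tape, cal_weight, dropper_bottle from where it was at the start of the episode above 0.03 m).
It also fails if it takes over 69 s, if anything falls off the work surface, if the arm or the gripper's body presses on something with over 40 N, if the wrist force passes 120 N, or if a joint passes its speed limit or range.

## Working session

There is one attempt and no reset: what is moved stays moved. The work goes in short steps, Python scripts to look and compute and a shell command to move; the robot and the scene stay as the last step left them, time stands still between calls to the robot, and variables do not carry over. Pictures are saved under pics/ and viewed, at most 10 in all, crops included, and the job is handed in when it is done.

```bash
mkdir -p pics; python3 - <<'E'
from rig import manip,get_image,camera_info
import cv2
s=manip.get_state();print(s)
for n in("top","side"):
    cv2.imwrite(f"pics/{n}0.png",get_image(n)); print(n,camera_info(n))
E
```

```text
{'clock': 0.0, 'qpos': array([-1.41002073e+00,  2.76594101e-01,  1.50614214e+00, -6.92699044e-07,
        1.36070773e+00, -1.20983014e-01]), 'qd': array([-1.75115542e-05, -1.57234792e-03,  2.54801065e-04, -1.51051300e-03,
       -1.22555720e-03,  6.65439031e-04]), 'effort': array([-4.65802441e-04, -4.16786349e+01, -2.45811027e+01, -2.33073166e-05,
        1.09337055e-02,  6.39469064e-07]), 'position': array([ 0.15979357, -0.55179224,  0.23043664]), 'ee_rot': array([-9.25467357e-04,  9.90092478e-01,  1.40413776e-01, -1.87545333e-05]), 'contact_force': array([-0.15210746, -0.10383836,  1.01986516]), 'moment': array([ 0.0059658 , -0.02276323, -0.01959389]), 'gripper_force': 0.0, 'width': 0.08548316123079053}
top {'mtx': array([[425.36105267,   0.        , 324.03708394],
       [  0.        , 425.36105267, 199.99692084],
       [  0.        ,   0.        ,   1.        ]]), 'rvec': array([ 2.15951643, -2.11307469,  0.14908931]), 'tvec': array([-0.00670957,  0.5091128 ,  1.08850943])}
side {'mtx': array([[519.70781358,   0.        , 316.35161717],
       [  0.        , 519.70781358, 203.3099441 ],
       [  0.        ,   0.        ,   1.        ]]), 'rvec': array([ 0.27985588, -2.52857266,  1.61187003]), 'tvec': array([0.50248963, 0.11008514, 1.30106744])}
```

View pics/top0.png

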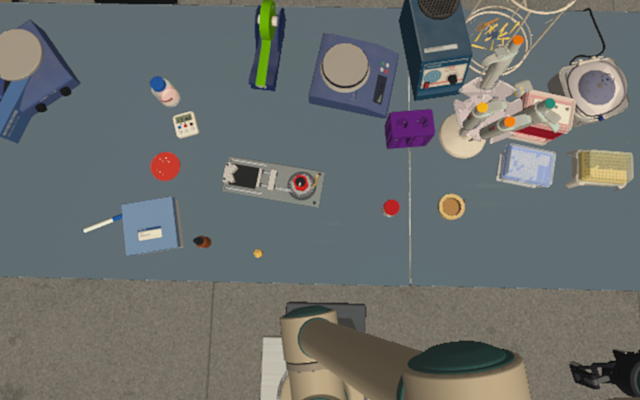

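View pics/side0.png

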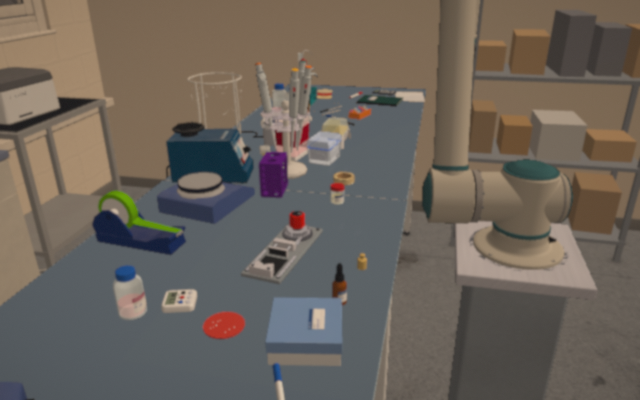

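The top view shows the jar lid at (391,208), knob at (301,183), and V block at the left end of the plate, near (232,175). The tape is at (452,207), the dropper at (203,241) and the weight at (258,253). I'll zoom in on the clamp.

```bash
cat > h.py <<'E'
import numpy as np,cv2
from rig import manip,get_image,camera_info
def ray(n,u,v,z):
    c=camera_info(n);R=cv2.Rodrigues(c["rvec"])[0];t=c["tvec"]
    d=R.T@np.linalg.inv(c["mtx"])@[u,v,1];o=-R.T@t
    return (o+d*(z-o[2])/d[2])[:2]
def px(n,P):
    c=camera_info(n);return cv2.projectPoints(np.float64(P).reshape(-1,3),c["rvec"],c["tvec"],c["mtx"],None)[0][:,0]
def crop(img,x0,y0,x1,y1,k,f): cv2.imwrite(f,cv2.resize(img[y0:y1,x0:x1],None,fx=k,fy=k,interpolation=cv2.INTER_CUBIC))
def tool():
    from scipy.spatial.transform import Rotation as Ro
    s=manip.get_state();q=s["ee_rot"];R=Ro.from_quat([q[1],q[2],q[3],q[0]]).as_matrix();return s,R
def go(x,y,z,phi=None):
    "tool-frame shift mm to target TCP; phi = wanted world angle of tool y (mod pi)"
    s,R=tool();print("t",round(s["clock"],2),"pos",s["position"].round(4),"shift mm",(R.T@(np.array([x,y,z])-s["position"])*1e3).round(1))
    a=np.arctan2(R[1,1],R[0,1]);print("tooly deg",np.degrees(a).round(2))
    if phi is not None: print("roll (tool z down => minus)",-((phi-a+np.pi/2)%np.pi-np.pi/2))
E
python3 - <<'E'
from h import *
a=cv2.imread("pics/top0.png");crop(a,215,145,335,220,6.5,"pics/c1.png")
h=cv2.cvtColor(a,cv2.COLOR_BGR2HSV);m=((h[...,0]<8)|(h[...,0]>172))&(h[...,1]>150)&(h[...,2]>80)
n,l,st,c=cv2.connectedComponentsWithStats(m.astype(np.uint8))
for i in range(1,n):
    if st[i,4]>30:print(st[i],c[i].round(2),ray("top",*c[i],.055),ray("top",*c[i],.07))
for n,p in [("tape",(452,207)),("wt",(258,253)),("drop",(203,241))]:print(n,ray("top",*p,.03))
E
```

```text
[516 127  46  12 275] [539.19 132.37] [ 0.70065589 -0.56430278] [ 0.69570838 -0.55675584]
[151 152  29  29 626] [164.99 166.02] [0.58909716 0.42844069] [0.58567371 0.42242534]
[293 175  15  16 103] [300.53 183.1 ] [0.55030898 0.06692517] [0.54741543 0.06584864]
[384 200  15  15 184] [391.15 206.9 ] [ 0.49213731 -0.17079852] [ 0.49003847 -0.1686274 ]
tape [ 0.49877084 -0.33568348]
wt [0.36611144 0.17466126]
drop [0.39430254 0.32156371]
```

View pics/c1.png

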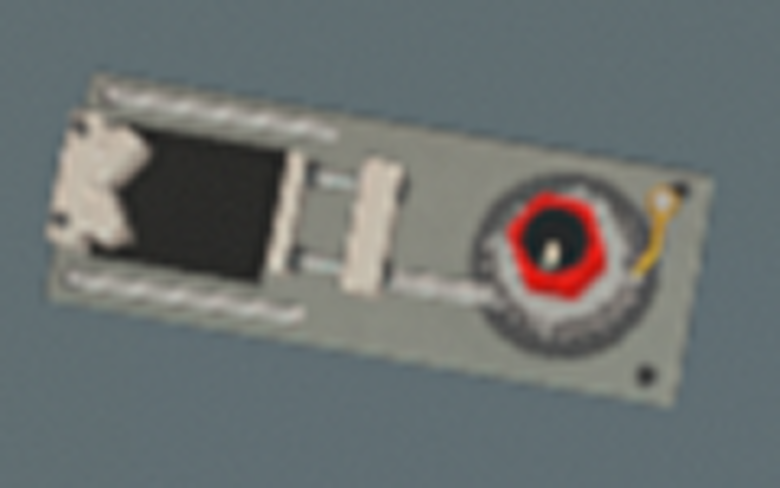

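The crop shows the plate corners at (97,72), (715,178), (672,405) and (50,300). The V tips are at about (152,152) and (130,245), with the V opening toward the jaw. The jaw face is at about x 270–305 and the red hexagon is centred near (558,245).

```bash
python3 - <<'E'
from h import *
f=lambda u,v,z:ray("top",215+(u+.5)/6.5-.5,145+(v+.5)/6.5-.5,z)
P=[f(*p,.01) for p in[(97,72),(715,178),(672,405),(50,300)]]
print("plate",np.round(P,4))
yd=(P[0]+P[3]-P[1]-P[2]);print("len",np.linalg.norm(yd)/2);yd/=np.linalg.norm(yd);xd=np.array([yd[1],-yd[0]])
k=f(558,245,.07);print("yd",yd,np.degrees(np.arctan2(yd[1],yd[0])),"knob",k)
bed=k+.16*yd;print("mid plate",np.mean(P,0), "plate frame in knob:",((np.array(P)-k)@np.c_[xd,yd]).round(4))
for n,p in dict(Vtip1=(152,152),Vtip2=(130,245),apex=(115,190),back1=(85,110),back2=(50,240),jawA=(285,150),jawB=(268,272),jaw2A=(303,155),jaw2B=(290,272)).items():
    q=f(*p,.032);print(n,q.round(4),"rel knob x,y mm",((q-k)@np.c_[xd,yd]*1e3).round(1))
# hex orientation
a=cv2.imread("pics/top0.png");a=cv2.resize(a,None,fx=8,fy=8,interpolation=cv2.INTER_CUBIC)
h=cv2.cvtColor(a,cv2.COLOR_BGR2HSV);m=((h[...,0]<10)|(h[...,0]>170))&(h[...,1]>130)&(h[...,2]>150)
v,u=np.nonzero(m);ok=(u>285*8)&(u<318*8)&(v>165*8)&(v<200*8)
q=np.array([ray("top",(x+.5)/8-.5,(y+.5)/8-.5,.07) for x,y in zip(u[ok],v[ok])])
hull=cv2.convexHull(q.astype(np.float32))[:,0];print("hull centre",(hull.max(0)+hull.min(0))/2)
W=lambda t:np.ptp(q@[np.cos(t),np.sin(t)])
for d in range(0,60,5):print(d,[round(W(np.radians(d+e))*1e3,1) for e in(0,60,120)])
E
```

```text
plate [[0.6323 0.2694]
 [0.5915 0.0051]
 [0.4943 0.0208]
 [0.5334 0.2837]]
len 0.2666063454740196
yd [0.14987889 0.98870436] 81.38009176684271 knob [0.54959468 0.06620418]
mid plate [0.56286135 0.14473876] plate frame in knob: [[ 0.0513  0.2133]
 [ 0.0506 -0.0542]
 [-0.0479 -0.0532]
 [-0.0486  0.2126]]
Vtip1 [0.5929 0.2391] rel knob x,y mm [ 16.9 177.5]
Vtip2 [0.5534 0.2462] rel knob x,y mm [-23.2 178.5]
apex [0.5765 0.2537] rel knob x,y mm [ -1.5 189.4]
back1 [0.6103 0.2681] rel knob x,y mm [ 29.7 208.7]
back2 [0.5548 0.2795] rel knob x,y mm [-26.8 211.6]
jawA [0.5949 0.1838] rel knob x,y mm [ 27.2 123. ]
jawB [0.5432 0.1884] rel knob x,y mm [-24.6 119.9]
jaw2A [0.5929 0.1762] rel knob x,y mm [ 26.3 115.2]
jaw2B [0.5434 0.1793] rel knob x,y mm [-23.1 110.9]Traceback (most recent call last):
  File "<stdin>", line 14, in <module>
  File "h.py", line 4, in ray
    c=camera_info(n);R=cv2.Rodrigues(c["rvec"])[0];t=c["tvec"]
ValueError: time passes only in moves, steps and waits
```

```bash
sed -i 's/^from rig import.*/from rig import manip,get_image,camera_info as _ci\nfrom functools import lru_cache\ncamera_info=lru_cache(None)(_ci)/' h.py; python3 - <<'E'
from h import *
a=cv2.imread("pics/top0.png");a=cv2.resize(a,None,fx=8,fy=8,interpolation=cv2.INTER_CUBIC)
h=cv2.cvtColor(a,cv2.COLOR_BGR2HSV);m=((h[...,0]<10)|(h[...,0]>170))&(h[...,1]>130)&(h[...,2]>150)
v,u=np.nonzero(m);ok=(u>285*8)&(u<318*8)&(v>165*8)&(v<200*8)
q=np.array([ray("top",(x+.5)/8-.5,(y+.5)/8-.5,.07) for x,y in zip(u[ok][::3],v[ok][::3])])
print("centre",(q.max(0)+q.min(0))/2)
W=lambda t:np.ptp(q@[np.cos(t),np.sin(t)])
for d in range(0,60,5):print(d,[round(W(np.radians(d+e))*1e3,1) for e in(0,60,120)])
c=camera_info("top");print("cam",-cv2.Rodrigues(c["rvec"])[0].T@c["tvec"])
go(.492,-.172,.13,np.radians(-8.6))
s=cv2.imread("pics/side0.png")
crop(s,230,175,370,280,5.7,"pics/c2.png")
E
```

```text
centre [0.54937905 0.06695187]
0 [np.float64(42.4), np.float64(41.7), np.float64(37.3)]
5 [np.float64(43.3), np.float64(41.8), np.float64(38.3)]
10 [np.float64(44.0), np.float64(41.8), np.float64(39.2)]
15 [np.float64(44.4), np.float64(41.5), np.float64(39.9)]
20 [np.float64(44.4), np.float64(40.9), np.float64(40.5)]
25 [np.float64(44.1), np.float64(40.1), np.float64(40.8)]
30 [np.float64(43.6), np.float64(39.1), np.float64(40.9)]
35 [np.float64(43.0), np.float64(38.2), np.float64(40.7)]
40 [np.float64(42.1), np.float64(37.2), np.float64(40.5)]
45 [np.float64(41.1), np.float64(36.0), np.float64(40.2)]
50 [np.float64(40.8), np.float64(35.1), np.float64(40.6)]
55 [np.float64(41.3), np.float64(36.1), np.float64(41.6)]
cam [ 0.33850456 -0.0118757   1.1529819 ]
t 0.1 pos [ 0.1598 -0.5519  0.2305] shift mm [ 424.7 -272.3  101.1]
tooly deg -73.86
roll (tool z down => minus) -1.13891623747215
```

View pics/c2.png

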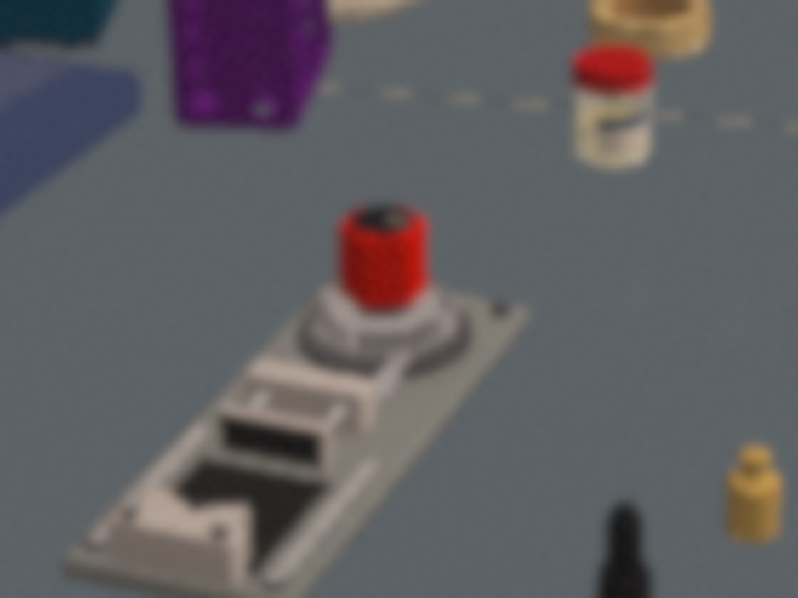

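The side crop shows the jar standing clear with tape well behind it, and the rails on the plate are low. The knob flats have normals at about -10/50/110° in the world. I'll roll first, then go above the jar.

```bash
python3 -m crank '{"translation":[[0,0,0],[0,0,0],[0,0,0],[0,0,0],[0,0,0],[0,0,0],[0,0,0],[0,0,0]],"roll":[-0.142,-0.142,-0.142,-0.142,-0.142,-0.142,-0.142,-0.142],"fingers":[1,1,1,1,1,1,1,1]}' 30; python3 -c "
from h import *
go(.4915,-.171,.13,np.radians(-8.6));s,R=tool();print(R.round(3))"
```

```text
clock: 0.9
position: [0.1598, -0.552, 0.2308]
ee_rot: [-0.0, 0.757, 0.653, 0.0]
contact_force: [0.4, -0.7, 0.1]
width: 0.0856
gripper_force: 0.0
t 0.9 pos [ 0.1598 -0.552   0.2308] shift mm [425.4 272.2 101.2]
tooly deg -8.43
roll (tool z down => minus) 0.002907434358701
[[ 0.147  0.989 -0.   ]
 [ 0.989 -0.147  0.001]
 [ 0.001 -0.    -1.   ]]
```

```bash
python3 -m crank '{"translation":[[25,16,4],[39,25,9],[39,25,9],[39,25,9],[39,25,9],[39,25,9],[39,25,9],[39,25,9]],"roll":[0,0,0,0,0,0,0,0],"fingers":[1,1,1,1,1,1,1,1]}'; python3 -m crank '{"translation":[[39,25,9],[39,25,9],[39,25,9],[10,6,7],[0,0,0],[0,0,0]],"roll":[0,0,0,0,0,0],"fingers":[1,1,1,1,1,1]}'; python3 - <<'E'
from h import *
a=get_image("top");b=get_image("side");go(.4915,-.171,.022,np.radians(-8.6))
cv2.imwrite("pics/t1.png",a)
x=cv2.resize(a[160:250,345:445],(520,468),interpolation=cv2.INTER_CUBIC)
crop(b,270,80,400,230,4,"pics/c3.png")
E
```

```text
clock: 1.7
position: [0.3949, -0.2853, 0.1638]
ee_rot: [-0.0, 0.759, 0.651, -0.0]
contact_force: [0.6, -0.2, -0.3]
width: 0.0854
gripper_force: 0.0
clock: 2.3
position: [0.4927, -0.1742, 0.13]
ee_rot: [-0.0, 0.759, 0.651, -0.001]
contact_force: [0.3, -0.5, 0.2]
width: 0.0854
gripper_force: 0.0
t 2.4 pos [ 0.4927 -0.1751  0.1306] shift mm [  3.9  -1.8 108.6]
tooly deg -8.85
roll (tool z down => minus) -0.004417028475070861
```

View pics/c3.png

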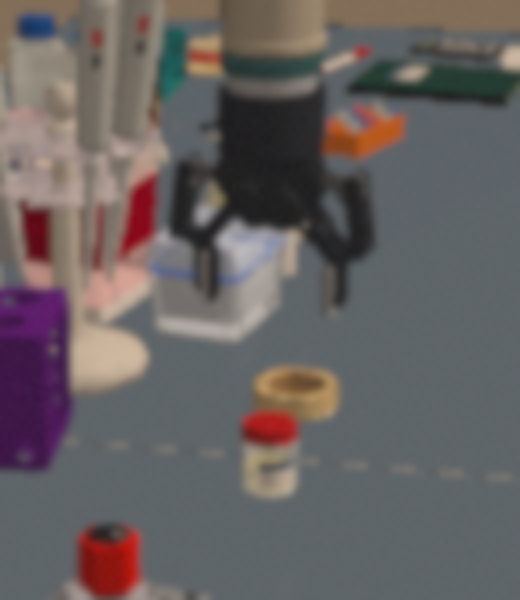

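The fingers' midpoint (crop 271,304) is in line with the jar at column 271. I'll descend and grip.

```bash
python3 -m crank '{"translation":[[4,-2,16],[0,0,30],[0,0,30],[0,0,22],[0,0,10],[0,0,0],[0,0,0],[0,0,0]],"roll":[0,0,0,0,0,0,0,0],"fingers":[1,1,1,1,1,1,0.3,0.2]}' 30; python3 -m crank '{"translation":[[0,0,0],[0,0,0],[0,0,0],[0,0,0],[0,0,0],[0,0,-25],[0,0,-40],[0,0,-20]],"roll":[0,0,0,0,0,0,0,0],"fingers":[0.2,0.2,0.2,0.2,0.2,0.2,0.2,0.2]}'
```

```text
clock: 3.2
position: [0.4931, -0.1703, 0.0236]
ee_rot: [0.001, 0.759, 0.651, 0.0]
contact_force: [-0.1, 0.3, -0.2]
width: 0.0592
gripper_force: 0.0
clock: 4.0
position: [0.4934, -0.1699, 0.11]
ee_rot: [0.002, 0.759, 0.651, 0.001]
contact_force: [1.2, -0.5, -1.0]
width: 0.0407
gripper_force: 30.9
```

```bash
python3 -m crank '{"translation":[[10,0,-15],[30,0,-15],[45,2,0],[45,2,0],[45,2,0],[45,2,0],[45,2,0],[45,2,0]],"roll":[0,0,0,0,0,0,0,0],"fingers":[0.2,0.2,0.2,0.2,0.2,0.2,0.2,0.2]}';python3 -m crank '{"translation":[[45,2,0],[30,1,0],[10,0,0],[0,0,0],[0,0,0]],"roll":[0,0,0,0,0],"fingers":[0.2,0.2,0.2,0.2,0.2]}'; python3 - <<'E'
from h import *
a=get_image("top");b=get_image("side");go(.5726,.2188,.034,np.radians(-8.6))
x=cv2.resize(a[130:230,200:340],(700,500),interpolation=cv2.INTER_CUBIC)
cv2.imwrite("pics/t2.png",a);cv2.imwrite("pics/s2.png",b)
h=cv2.cvtColor(b,cv2.COLOR_BGR2HSV);m=((h[...,0]<8)|(h[...,0]>172))&(h[...,1]>150)&(h[...,2]>80)
n,l,st,c=cv2.connectedComponentsWithStats(m.astype(np.uint8))
for i in range(1,n):
    if st[i,4]>30:print(st[i],c[i].round(2))
s=manip.get_state()["position"];print("proj lid",px("side",s+[0,0,.030-.0]))
E
```

```text
clock: 4.8
position: [0.5511, 0.137, 0.1373]
ee_rot: [0.0, 0.759, 0.651, 0.0]
contact_force: [0.5, -0.5, -1.9]
width: 0.041
gripper_force: 30.9
clock: 5.3
position: [0.5666, 0.2176, 0.137]
ee_rot: [0.0, 0.759, 0.651, -0.001]
contact_force: [-0.6, -0.9, -1.3]
width: 0.0407
gripper_force: 30.9
t 5.4 pos [0.5668 0.217  0.1372] shift mm [  2.8   5.5 103.2]
tooly deg -8.84
roll (tool z down => minus) -0.004248231727609131
[301 125   8  18  88] [304.73 133.27]
[263 198  16  12 160] [270.45 203.51]
[290 213  15  16 198] [296.99 220.54]
[203 312  41  26 829] [223.44 324.79]
proj lid [[271.35346002 202.91771804]]
```

```bash
python3 -m crank '{"translation":[[3,5,15],[0,0,25],[0,0,25],[0,0,20],[0,0,10],[0,0,6],[0,0,0],[0,0,0]],"roll":[0,0,0,0,0,0,0,0],"fingers":[0.2,0.2,0.2,0.2,0.2,0.2,0.2,0.2]}'; python3 - <<'E'
from h import *
b=get_image("side");go(.5726,.2188,.034,np.radians(-8.6))
crop(b,210,150,350,270,5,"pics/c4.png")
E
```

```text
clock: 6.2
position: [0.5733, 0.2208, 0.0369]
ee_rot: [0.0, 0.759, 0.651, 0.001]
contact_force: [1.1, -0.3, 0.1]
width: 0.0409
gripper_force: 30.8
t 6.25 pos [0.5735 0.2209 0.0372] shift mm [-2.2 -0.5  3.2]
tooly deg -8.77
roll (tool z down => minus) -0.003006153853114313
```

View pics/c4.png

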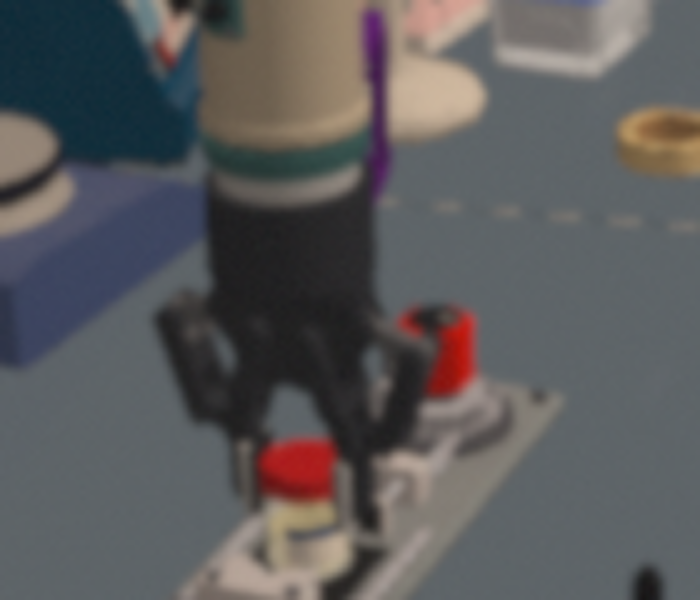

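The jar, with its lid at (300,470), hangs upright between the V block in front of it and the jaw behind. I'll lower it the last few millimetres, watching the force.

```bash
python3 -m crank '{"translation":[[-2,0,1],[0,0,1],[0,0,0]],"roll":[0,0,0],"fingers":[0.2,0.2,0.2]}';python3 -m crank '{"translation":[[0,0,1],[0,0,0]],"roll":[0,0],"fingers":[0.2,0.2]}'; python3 -m crank '{"translation":[[0,0,1],[0,0,0]],"roll":[0,0],"fingers":[0.2,0.2]}'
```

```text
clock: 6.55
position: [0.5723, 0.2188, 0.0346]
ee_rot: [0.0, 0.759, 0.651, 0.0]
contact_force: [-0.0, -0.1, -0.4]
width: 0.0409
gripper_force: 30.8
clock: 6.75
position: [0.5724, 0.2189, 0.0336]
ee_rot: [0.0, 0.759, 0.651, 0.0]
contact_force: [0.0, -0.1, 0.7]
width: 0.0405
gripper_force: 31.1
clock: 6.95
position: [0.5724, 0.2189, 0.0335]
ee_rot: [0.0, 0.759, 0.651, 0.0]
contact_force: [-1.8, -0.4, 7.4]
width: 0.0408
gripper_force: 31.7
```

```bash
python3 -m crank '{"translation":[[0,0,-1],[0,0,0],[0,0,0],[0,0,0],[0,0,0],[0,0,0],[0,0,-10],[0,0,-30]],"roll":[0,0,0,0,0,0,0,0],"fingers":[0.2,0.5,0.75,0.75,0.75,0.75,0.75,0.8]}'; python3 -m crank '{"translation":[[0,0,-40],[0,0,-30],[-20,0,0],[-40,0,0],[-40,0,0],[-35,0,0],[-15,0,0],[0,0,0]],"roll":[-0.147,-0.147,0,0,0,0,0,0],"fingers":[1,1,1,1,1,1,1,1]}'; python3 - <<'E'
from h import *
a=get_image("top");b=get_image("side");go(.5495,.0667,.14,np.radians(50))
cv2.imwrite("pics/t3.png",a);cv2.imwrite("pics/s3.png",b)
x=cv2.resize(a[145:215,210:335],(700,392),interpolation=cv2.INTER_CUBIC)
crop(b,210,150,350,270,5,"pics/c5.png")
E
```

```text
clock: 7.75
position: [0.57, 0.2182, 0.0714]
ee_rot: [-0.001, 0.759, 0.651, -0.003]
contact_force: [0.1, 0.2, 1.0]
width: 0.0682
gripper_force: 0.0
clock: 8.55
position: [0.5938, 0.0686, 0.1439]
ee_rot: [0.0, 0.657, 0.754, 0.0]
contact_force: [0.7, 0.0, -0.1]
width: 0.0855
gripper_force: 0.0
t 8.65 pos [0.5932 0.0711 0.1436] shift mm [  1.8 -43.9   3.6]
tooly deg 8.04
roll (tool z down => minus) -0.7322642654733746
```

View pics/c5.png

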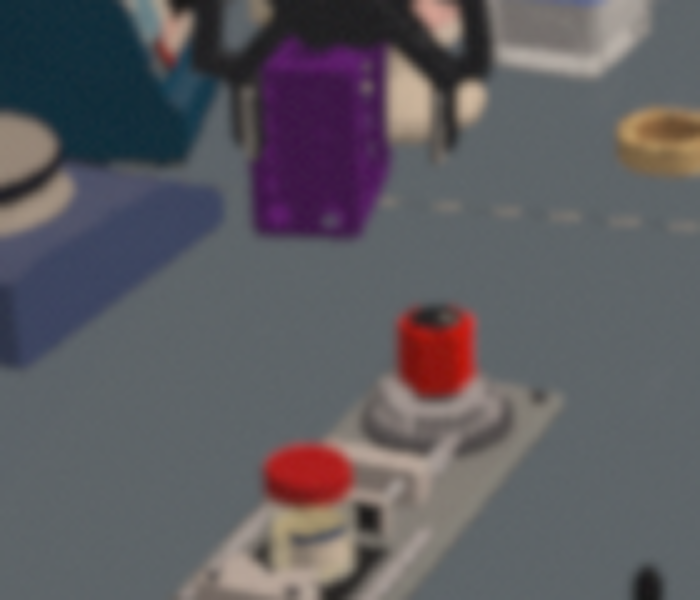

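The jar stands upright on the bed, clear of both the V block and the jaw. Next, the knob.

```bash
python3 -m crank '{"translation":[[2,-22,0],[0,-22,3],[0,0,0],[0,0,0],[0,0,0],[0,0,0],[0,0,0],[0,0,0]],"roll":[0,0,-0.1464,-0.1464,-0.1464,-0.1464,-0.1464,0],"fingers":[1,1,1,1,1,1,1,1]}'; python3 - <<'E'
from h import *
b=get_image("side");go(.5495,.0667,.036,np.radians(50))
h=cv2.cvtColor(b,cv2.COLOR_BGR2HSV);m=((h[...,0]<8)|(h[...,0]>172))&(h[...,1]>150)&(h[...,2]>80)
n,l,st,c=cv2.connectedComponentsWithStats(m.astype(np.uint8))
for i in range(1,n):
    if st[i,4]>30:print(st[i],c[i].round(2))
print(px("side",[[.5495,.0667,.034],[.5495,.0667,.07],[.5515,.0667,.052],[.5495,.0687,.052]]))
E
```

```text
clock: 9.45
position: [0.5492, 0.068, 0.1404]
ee_rot: [-0.0, 0.341, 0.94, 0.0]
contact_force: [-0.1, 0.2, -0.4]
width: 0.0854
gripper_force: 0.0
t 9.5 pos [0.5492 0.0677 0.1404] shift mm [ -0.9  -0.6 104.4]
tooly deg 49.96
roll (tool z down => minus) -0.0006798911261416407
[276 133   5  12  34] [277.79 138.18]
[290 213  15  16 199] [297.08 220.54]
[263 239  17  12 160] [271.16 244.61]
[203 312  41  26 828] [223.42 324.75]
[[297.66746189 226.34068904]
 [297.31678774 213.8154723 ]
 [296.74029908 220.04142708]
 [297.29286853 220.45749232]]
```

```bash
python3 -m crank '{"translation":[[0,-1,20],[0,0,30],[0,0,30],[0,0,18],[0,0,6],[0,0,0],[0,0,0],[0,0,0]],"roll":[0,0,0,0,0,0,0,0],"fingers":[1,1,1,1,1,1,0.5,0.3]}' 40; python3 -m crank '{"translation":[[0,0,0],[0,0,0],[0,0,0],[0,0,0],[0,0,0],[0,0,0]],"roll":[0,0,0,0,0,0],"fingers":[0.1,0.1,0.1,0.1,0.1,0.1]}'; python3 -c "
from h import *
go(.5495,.0667,.036,np.radians(50));print(manip.get_state())"
```

```text
clock: 10.3
position: [0.5499, 0.0655, 0.0375]
ee_rot: [0.001, 0.342, 0.94, 0.0]
contact_force: [0.5, -0.0, 0.6]
width: 0.059
gripper_force: 0.0
clock: 10.9
position: [0.5515, 0.0675, 0.0381]
ee_rot: [0.002, 0.343, 0.939, 0.003]
contact_force: [2.4, 7.1, 3.3]
width: 0.0356
gripper_force: 43.4
t 10.9 pos [0.5515 0.0675 0.0381] shift mm [ 1. -2.  2.]
tooly deg 49.91
roll (tool z down => minus) -0.0015377742062678834
{'clock': 10.9, 'qpos': array([-0.00586414,  0.41990321,  1.82230657,  0.00477836,  0.89306259,
       -0.87996683]), 'qd': array([-0.00203782,  0.00124218,  0.00226115, -0.00033264,  0.00020446,
        0.00084381]), 'effort': array([-3.97990733e+00, -4.16671515e+01, -1.55129510e+01, -1.83253683e+00,
        6.80002514e-01, -4.08910448e-02]), 'position': array([0.55154522, 0.06752362, 0.03805353]), 'ee_rot': array([0.00234998, 0.34274428, 0.93942157, 0.00281878]), 'contact_force': array([2.39106958, 7.07016609, 3.3332087 ]), 'moment': array([ 0.91810901, -0.26163606,  0.0039087 ]), 'gripper_force': 43.438096595691604, 'width': 0.03564949575829131}
```

Gripped on the flats (35.6 mm). I'll centre it, wind, and log the moment about the vertical axis.

```bash
cat > m.py <<'E'
from h import *
s,R=tool();a=np.degrees(np.arctan2(R[1,1],R[0,1]))
print("    clock %.2f turned %.1f Mz %.3f q6 %.2f F %s"%(s["clock"],(49.9-a)%360,s["moment"][2],s["qpos"][5],s["contact_force"].round(1)), "w %.4f"%s["width"])
E
python3 -m crank '{"translation":[[0,2.5,0],[0,0,0]],"roll":[0,0],"fingers":[0.1,0.1]}' >/dev/null; python3 m.py
python3 -m crank '{"translation":[[0,0,0],[0,0,0]],"roll":[0.07,0.07],"fingers":[0.1,0.1]}'>/dev/null; python3 m.py
python3 -m crank '{"translation":[[0,0,0],[0,0,0]],"roll":[0.066,0.065],"fingers":[0.1,0.1]}'>/dev/null; python3 m.py
python3 -m crank '{"translation":[[0,0,0],[0,0,0]],"roll":[0.066,0.065],"fingers":[0.1,0.1]}'>/dev/null; python3 m.py
python3 -m crank '{"translation":[[0,0,0],[0,0,0]],"roll":[0.066,0.065],"fingers":[0.1,0.1]}'>/dev/null; python3 m.py
```

```text
clock 11.10 turned 359.9 Mz -0.068 q6 -0.88 F [-0.5  1.   7.6] w 0.0354
    clock 11.30 turned 8.1 Mz 0.092 q6 -0.73 F [-0.4  1.7  6.7] w 0.0355
    clock 11.50 turned 15.6 Mz 0.055 q6 -0.60 F [-0.   1.2  7.7] w 0.0353
    clock 11.70 turned 23.1 Mz 0.048 q6 -0.47 F [-1.4  0.8  6.9] w 0.0355
    clock 11.90 turned 30.6 Mz 0.030 q6 -0.34 F [-1.   2.   6.8] w 0.0359
```

```bash

for i in 1; do :; done
python3 -m crank '{"translation":[[0,0,0],[0,0,0]],"roll":[0.066,0.065],"fingers":[0.1,0.1]}'>/dev/null; python3 m.py
python3 -m crank '{"translation":[[0,0,0],[0,0,0]],"roll":[0.066,0.065],"fingers":[0.1,0.1]}'>/dev/null; python3 m.py
python3 -m crank '{"translation":[[0,0,0],[0,0,0]],"roll":[0.066,0.065],"fingers":[0.1,0.1]}'>/dev/null; python3 m.py
python3 -m crank '{"translation":[[0,0,0],[0,0,0]],"roll":[0.066,0.065],"fingers":[0.1,0.1]}'>/dev/null; python3 m.py
python3 - <<'E'
from h import *
b=get_image("side");cv2.imwrite("pics/s4.png",b)
crop(b,235,190,330,280,6,"pics/c6.png")
def lid(f):
    h=cv2.cvtColor(f,cv2.COLOR_BGR2HSV);m=((h[...,0]<8)|(h[...,0]>172))&(h[...,1]>150)&(h[...,2]>80);m[:,:255]=0;m[:230]=0;m[265:]=0;m[:,285:]=0
    v,u=np.nonzero(m);return u.mean(),v.mean(),ray("side",u.mean(),v.mean(),.06)
print(lid(cv2.imread("pics/s3.png")),lid(b))
E
```

```text
clock 12.10 turned 38.1 Mz 0.149 q6 -0.21 F [-1.5  0.8  6.9] w 0.0355
    clock 12.30 turned 45.6 Mz 0.067 q6 -0.08 F [-1.8  1.1  7.3] w 0.0352
    clock 12.50 turned 53.1 Mz 0.120 q6 0.05 F [-1.1  1.2  8.2] w 0.0353
    clock 12.70 turned 60.6 Mz 0.071 q6 0.18 F [-2.3  1.5  7.5] w 0.0355
(np.float64(271.23125), np.float64(244.64375), array([0.57239347, 0.21658071])) (np.float64(270.3703703703704), np.float64(245.53703703703704), array([0.57307893, 0.2210001 ]))
```

View pics/c6.png

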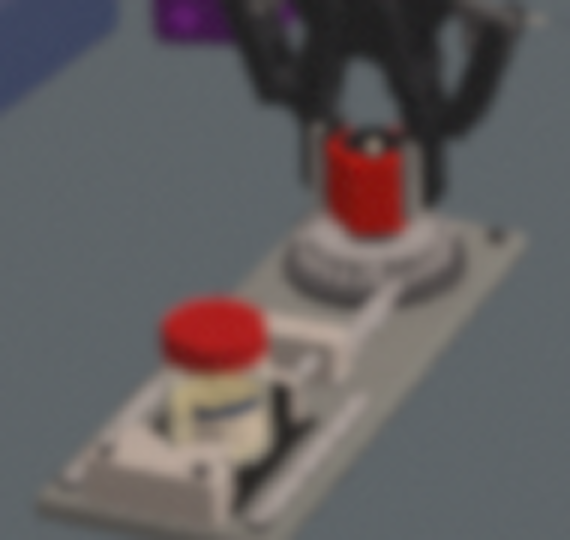

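The jaw has reached the jar and pushed it about 4.5 mm toward the V block, still upright. From here I'll take finer steps, tracking the averaged moment and the lid position.

```bash
cat > n.py <<'E'
from h import *
L=[];M=[]
for i in range(5):
    f=get_image("side");M.append(manip.get_state()["moment"][2])
    h=cv2.cvtColor(f,cv2.COLOR_BGR2HSV);m=((h[...,0]<8)|(h[...,0]>172))&(h[...,1]>150)&(h[...,2]>80);m[:,:250]=0;m[:230]=0;m[270:]=0;m[:,285:]=0
    v,u=np.nonzero(m);L.append((u.mean(),v.mean()))
L=np.mean(L,0);s,R=tool();a=np.degrees(np.arctan2(R[1,1],R[0,1]))
print("    clock %.2f turned %.1f Mz %.3f q6 %.2f F %s"%(s["clock"],(49.9-a)%360,np.mean(M),s["qpos"][5],s["contact_force"].round(1)),"lid",L.round(2),ray("side",*L,.06)[1].round(4))
E
python3 n.py
python3 -m crank '{"translation":[[0,0,0]],"roll":[0.087],"fingers":[0.1]}'>/dev/null; python3 n.py
python3 -m crank '{"translation":[[0,0,0]],"roll":[0.087],"fingers":[0.1]}'>/dev/null; python3 n.py
python3 -m crank '{"translation":[[0,0,0]],"roll":[0.087],"fingers":[0.1]}'>/dev/null; python3 n.py
```

```text
clock 13.00 turned 60.4 Mz 0.049 q6 0.18 F [-2.   1.2  8.1] lid [270.29 245.58] 0.2212
    clock 13.35 turned 65.4 Mz 0.030 q6 0.27 F [-1.8  1.3  8. ] lid [269.99 245.8 ] 0.2224
    clock 13.70 turned 70.4 Mz 0.071 q6 0.35 F [-1.7  1.2  8.1] lid [269.82 246.22] 0.2243
    clock 14.05 turned 75.4 Mz 0.029 q6 0.44 F [-2.   2.   7.5] lid [269.59 246.4 ] 0.2252
```

```bash

python3 -m crank '{"translation":[[0,0,0]],"roll":[0.087],"fingers":[0.1]}'>/dev/null; python3 n.py
python3 -m crank '{"translation":[[0,0,0]],"roll":[0.087],"fingers":[0.1]}'>/dev/null; python3 n.py
python3 -m crank '{"translation":[[0,0,0]],"roll":[0.087],"fingers":[0.1]}'>/dev/null; python3 n.py
```

```text
clock 14.40 turned 80.4 Mz 0.022 q6 0.53 F [-2.8  1.   7.7] lid [269.24 246.61] 0.2263
    clock 14.75 turned 85.4 Mz 0.059 q6 0.62 F [-2.8  1.6  9. ] lid [268.98 246.8 ] 0.2273
    clock 15.10 turned 90.4 Mz 0.065 q6 0.70 F [-3.4  2.1  8.3] lid [268.83 247.28] 0.2295
```

```bash

python3 -m crank '{"translation":[[0,0,0]],"roll":[0.087],"fingers":[0.1]}'>/dev/null; python3 n.py
python3 -m crank '{"translation":[[0,0,0]],"roll":[0.087],"fingers":[0.1]}'>/dev/null; python3 n.py
```

```text
clock 15.45 turned 95.3 Mz 0.042 q6 0.79 F [-1.7  1.5  8.6] lid [268.52 247.44] 0.2303
    clock 15.80 turned 100.3 Mz 0.051 q6 0.88 F [-2.8  2.   8.4] lid [268.2  247.61] 0.2312
```

```bash

python3 -m crank '{"translation":[[0,0,0]],"roll":[0.087],"fingers":[0.1]}'>/dev/null; python3 n.py
python3 -m crank '{"translation":[[0,0,0]],"roll":[0.087],"fingers":[0.1]}'>/dev/null; python3 n.py
```

```text
clock 16.15 turned 105.3 Mz 0.043 q6 0.96 F [-2.8  2.   8.5] lid [267.95 247.94] 0.2328
    clock 16.50 turned 110.3 Mz 0.092 q6 1.05 F [-2.7  2.3  9. ] lid [267.96 247.94] 0.2328
```

```bash

python3 -m crank '{"translation":[[0,0,0]],"roll":[0.087],"fingers":[0.1]}'>/dev/null; python3 n.py
python3 -m crank '{"translation":[[0,0,0]],"roll":[0.087],"fingers":[0.1]}'>/dev/null; python3 n.py
```

```text
clock 16.85 turned 115.3 Mz 0.134 q6 1.14 F [-2.5  1.7  8.2] lid [267.95 247.92] 0.2327
    clock 17.20 turned 120.3 Mz 0.092 q6 1.22 F [-3.1  1.4  8.6] lid [267.98 247.95] 0.2329
```

The lid stopped moving at about 105° of turn and the moment rose from there, so the jar is seated. The clicks fall at about every 15°, so the two after contact are at about 120° (just passed) and about 135°.

```bash

python3 -m crank '{"translation":[[0,0,0]],"roll":[0.087],"fingers":[0.1]}'>/dev/null; python3 n.py
python3 -m crank '{"translation":[[0,0,0]],"roll":[0.087],"fingers":[0.1]}'>/dev/null; python3 n.py
python3 -m crank '{"translation":[[0,0,0]],"roll":[0.07],"fingers":[0.1]}'>/dev/null; python3 n.py
```

```text
clock 17.55 turned 125.2 Mz 0.182 q6 1.31 F [-1.4  3.1  8.7] lid [268.   247.98] 0.2329
    clock 17.90 turned 130.2 Mz 0.210 q6 1.40 F [-2.8  3.3  8.4] lid [268.04 248.  ] 0.233
    clock 18.25 turned 134.2 Mz 0.155 q6 1.47 F [-2.2  3.1  7.8] lid [268.07 247.95] 0.2328
```

```bash

python3 -m crank '{"translation":[[0,0,0]],"roll":[0.055],"fingers":[0.1]}'>/dev/null; python3 n.py
python3 -m crank '{"translation":[[0,0,0],[0,0,0],[0,0,0],[0,0,0],[0,0,0],[0,0,0],[0,0,-20],[0,0,-30]],"roll":[0,0,0,0,0,0,0,0],"fingers":[0.5,0.8,1,1,1,1,1,1]}'; python3 -m crank '{"translation":[[0,0,-40],[0,0,-40],[0,0,-20],[0,0,0],[0,0,0]],"roll":[0,0,0,0,0],"fingers":[1,1,1,1,1]}' >/dev/null; python3 n.py; python3 - <<'E'
from h import *
a=get_image("top");cv2.imwrite("pics/t5.png",a)
b=get_image("side")
x=cv2.resize(b[190:280,235:335],(500,450),interpolation=cv2.INTER_CUBIC);y=cv2.resize(a[150:215,215:335],(300*2-300,162),interpolation=cv2.INTER_CUBIC)
p=np.zeros((450,300,3),np.uint8);p[:162]=y;cv2.imwrite("pics/c7.png",np.hstack([x,p]))
E
```

```text
clock 18.60 turned 137.4 Mz 0.266 q6 1.52 F [-2.8  3.5  8.5] lid [268.04 247.95] 0.2328
clock: 19.4
position: [0.5488, 0.0671, 0.085]
ee_rot: [-0.0, 1.0, 0.022, -0.003]
contact_force: [1.0, -0.2, 0.4]
width: 0.0857
gripper_force: 0.0
    clock 20.15 turned 137.4 Mz -0.024 q6 1.52 F [-0.   0.4  0.1] lid [268.08 247.93] 0.2327
```

View pics/c7.png

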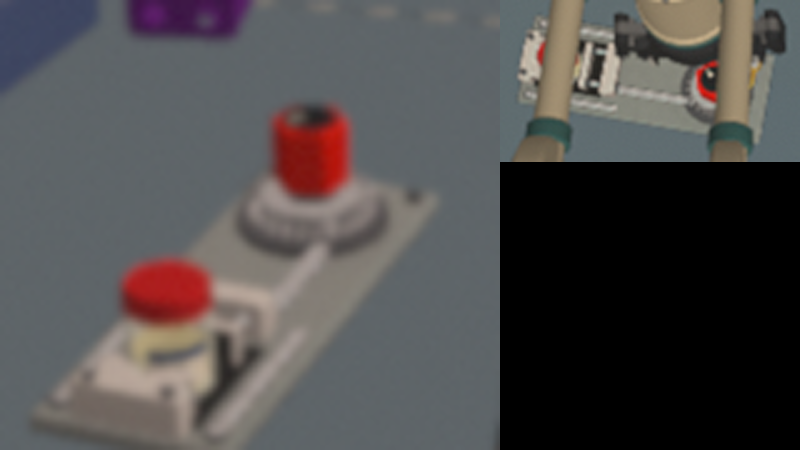

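The jar, with its lid at (167,290), stands upright in the V with the jaw behind it. The knob is released and the arm is clear.

```bash
python3 -c "
from rig import manip
print(manip.sign_off())"
```

```text
the job is handed in; nothing more can be done
None
```

The job is handed in: the jar stands upright in the V block, wound two clicks past first contact and held by the pawl. I estimate it is pressed with about 12–14 N, worked out from the turn angle rather than measured. The arm is clear and the clock read about 20 s of the 69 s; the hand-in gave no verdict.

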